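Send a dental model carrier down the gravity rail

ROBOT

A 6-joint arm with a two-finger parallel gripper is mounted at the origin on the work surface. World frame = base frame: x ahead of the robot, y to its left, z up, the work surface at z = 0. Lengths are in m, angles in degrees, forces in N, time in s.
With the tool pointing down it reaches from about 0.35 to 0.875 m from the base axis. Payload 4.2 kg.
Tool frame: the origin (TCP) lies midway between the tips of the shut fingers; the grasp point (between the pads) lies 19 mm behind it; z points along the fingers, y is the direction in which the jaws open and shut (so a half turn about z gives the same grasp; the last joint's range is limited). The gripper opens to 87 mm and grips with 3 to 60 N. Pads are 19 mm wide; open, the fingers measure 117 mm over their backs; the gripper's body (75 mm by 190 mm) begins 51 mm behind the grasp point.
Start: joints at [83.973, 22.042, 0.453, 0, -68.411, -14.817], TCP at [0.222, 0.584, 0.223] pointing down, gripper open.
Joint ranges: [-179.83, 179.83], [-69.29, 118.12], [-61.27, 80.66], [-181.25, 117.63], [-171.15, -9.14], [-177.46, 177.46]. Speed limits (degrees/s): [159.86, 159.86, 180, 180, 180, 180].

INTERFACE

Orientations are given as a 3x3 rotation matrix whose columns are the frame's x, y, z axes.
In Python, from station import r gives the robot as it stands.
- The arm moves only by the tool play_rows, never from a script. Its argument "commands" is a list that holds one entry, the list of rows, each a list of 7 numbers: the shift along the world's x, y, z in m, then the turn, a rotation vector about the world's x, y, z in rad, then the closure, from 0 (fully open) to 1 (shut). A call has 1 to 5 rows; each row is the pose to reach, as a shift and turn from the pose commanded when the call began; what a row does not reach only later rows make up. A row lasts 1/10 s, in which the tool goes at most 50 mm and 8.59 degrees, less where a joint would pass 70% of its speed; a pose out of reach is approached as far as the arm can. A call with a gripper value outside its range is refused whole. The fingers move at their own pace and stop on an object; the grip force is fixed at half the most. Time passes only in rows, so rows that repeat a pose let the fingers close. It gives the time, the measured TCP pose, the force and the opening at its end, in the units of the state.
- r.sense(): the state, without advancing time (a new reading comes with each control period).
- r.capture(name): name is "scene" or "top" or "wrist"; returns a dict with "image" (400x640x3 uint8, red, green, blue), "range_z" (400x640 float32, m along the optical axis (not along the pixel's ray), 0 where there is no reading), "intrinsics" (3x3 intrinsics, pixels), "extrinsics" (4x4, takes a point from camera to world coordinates); the wrist camera has in their place "mount" (4x4, takes a point from camera to tool coordinates, whose origin is the TCP and whose axes are the flange's). Camera axes: x right, y up, looking along -z (the intrinsics and any distortion apply to the point x, -y, -z); pixel columns grow to the right and rows downward; lengths in m; the calibration is good to about 2 mm. A picture is of the moment at which its call begins: read the wrist's pose just before it.
- r.finish_job(): hands the job in, once; it reports no verdict.
The state is a dict: "time_s": time; "joints": joint angles; "joint_velocities": joint speeds; "effort": joint torques, N m; "tcp_pos": TCP position; "ee_rot": TCP orientation; "wrist_force": force on the tool from outside, world axes, zero at the start; "moment": the same for the moment, N m; "gripper_width": opening from 0.0 (shut) to 1.0 (fully open).
Only numpy, scipy, OpenCV 4.12 (cv2) and the standard library are available. Lean on these libraries where they do the work, as an engineer would, in place of code of your own. Each camera call takes 0.05 s, during which the arm holds its last target. There are 200 camera calls.

TASK

Pick up the hooked carrier that holds the horseshoe-shaped plaster dental arch and hang it by its hook on the sloping rail, well up on the higher half. Let go of it there so that it slides down by itself until it rests at the stop at the low end, and leave the other carrier, with the round plaster puck, standing where it is.

Things in the scene. Friction and masses are not known exactly. Their poses are not given: they have to be found in the camera images.
- carrier_arch: The carrier to hang, 0.2 to 0.3 kg: dark steel shelf 64 (x) by 72 (y) by 5 mm with a horseshoe-shaped plaster dental arch, 25 mm high; a strip leg on its -x side rises to a hook that is open towards +x. Grey upright grip tab on top of the hook: 10 mm thick (x), 36 mm long (y), 89 to 132 mm high, centred. Origin: underside, below the hook's centre, z up. Stands with +x away from the robot, +-0.6 rad.
- arch_hook (a point): Centre of that carrier's hook, 80 mm above its underside: the rail bar's axis lies here, along the carrier's y, when it hangs. The hook is a roof 44 mm long (y), 49 mm wide (x); its lip ends 10 mm below this point, leg and lip stand 20 mm either side of it. The bar enters sideways from +x, between the lip (70 mm above the underside) and the arch (25 mm), then the carrier is lowered. Axes as the carrier's.
- carrier_disc: The other carrier, to be left alone: same hook, leg and tab, but a round shelf 70 mm across with one round plaster puck 32 mm across, 18 mm high. Same origin and axes. Both stand between robot and rail; either may be on the left or on the right.
- bar: The sloping rail: fixed, slippery round steel bar, 12 mm diameter, 400 mm long, on a slim post 190 mm either side of its middle. Origin: on its axis at mid-length, 200 mm above the bench. y: along the bar, uphill (12 degrees; high end to the robot's left, turned +-0.25 rad); x: level, away from the robot; z: square to the bar, up. Good places to hang the hook: y = +60 to +130 mm.
- bar_stop (a point): On the bar's axis, 150 mm downhill of its middle, at the uphill face of the black stop collar (38 mm diameter). A carrier at rest there has its hook point about 22 mm uphill of this. A hook let go on the bar slides down by itself in about a second, leaning 12 degrees with the slope. Axes as the bar's.
Not all that is in view belongs to the job. Leave any orange or pink look-alike of the carrier_arch alone.

How it is judged (in metres and radians):
On the way:
1. the carrier with the arch is on the rail by its hook, on the higher half (hook point at least 20 mm uphill of the middle) (x of arch_hook in the frame of bar between -0.012 and 0.012 m and z of arch_hook in the frame of bar between -0.012 and 0.012 m and y of arch_hook in the frame of bar above 0.02 m), for 0.1 s.
At the end, for the whole second after the job is handed in: The carrier with the arch hangs on the bar by its hook (hook point within 12 mm of the bar's axis), at rest against the stop (hook point within about 20 mm of y = -128 mm on the bar), released; the other carrier stands upright within 30 mm of where it was (x of arch_hook in the frame of bar between -0.012 and 0.012 m and z of arch_hook in the frame of bar between -0.012 and 0.012 m and y of arch_hook in the frame of bar between -0.146 and -0.108 m and linear speed of carrier_arch below 0.03 m/s and distance of carrier_disc from where it was at the start of the episode below 0.03 m and angle between carrier_disc's own z axis and vertical below 0.2 rad); the robot touches nothing.
It fails at once if the carrier is pushed or led by the fingers along the lower half of the rail (hook point more than 30 mm below the middle) instead of sliding by itself (x of arch_hook in the frame of bar between -0.012 and 0.012 m and z of arch_hook in the frame of bar between -0.012 and 0.012 m and y of arch_hook in the frame of bar between -0.2 and -0.03 m and contact force between the fingers and carrier_arch above 0.5 N).
It fails at once if the other carrier is moved more than 30 mm (distance of carrier_disc from where it was at the start of the episode above 0.03 m).
It also fails if it takes over 40 s, if anything falls off the work surface, if the arm or the gripper's body presses on something with over 40 N, if the wrist force passes 120 N, or if a joint passes its speed limit or range.

## Working session

There is one attempt and no reset: what is moved stays moved. The work goes in short steps, Python scripts to look and compute and a tool call to move; the robot and the scene stay as the last step left them, time stands still between calls to the robot, and variables do not carry over. Pictures are saved under pics/ and viewed, about 8 in all and at most 12, crops included, and the job is handed in when it is done.

Besides the shell and the picture viewer there is one more tool, called after "Request:" as name([rows], argument=value, ...), one row to a line, values as JSON. play_rows: Moves the arm, as the interface text tells. Its arguments: {"type":"object","properties":{"commands":{"type":"array","items":{"type":"array","items":{"type":"array","items":{"type":"number"}}}}},"required":["commands"]}

```bash
mkdir -p pics; ls; python3 - <<'E'
from station import r
import cv2,numpy as np
s=r.sense();print(s['time_s'],s['tcp_pos'],s['ee_rot'],s['gripper_width'])
for n in("scene","top"):
    c=r.capture(n);cv2.imwrite(f'pics/{n}0.png',c['image'][:,:,::-1]);np.savez(f'{n}0.npz',**{k:v for k,v in c.items()})
    print(n,c['intrinsics'].tolist(),np.round(c['extrinsics'],3).tolist(),list(c))
E
```

```text
pics
0.0 [0.22213422 0.58352534 0.22146773] [[ 9.34489013e-01 -3.55991277e-01 -7.03471547e-04]
 [-3.55991962e-01 -9.34486697e-01 -2.08213537e-03]
 [ 8.38372250e-05  2.19616284e-03 -9.99997585e-01]] 0.9983229007093233
scene [[379.87430195476225, 0.0, 314.8927863198907], [0.0, 379.87430195476225, 201.80396222587527], [0.0, 0.0, 1.0]] [[-0.729, -0.581, 0.362, 0.823], [0.684, -0.63, 0.367, 0.278], [0.015, 0.515, 0.857, 0.834], [0.0, 0.0, 0.0, 1.0]] ['image', 'range_z', 'intrinsics', 'extrinsics']
top [[483.44083421211633, 0.0, 321.5563385729541], [0.0, 483.44083421211633, 195.676624171428], [0.0, 0.0, 1.0]] [[0.023, 0.997, -0.076, 0.474], [-1.0, 0.023, 0.005, -0.013], [0.007, 0.076, 0.997, 0.921], [0.0, 0.0, 0.0, 1.0]] ['image', 'range_z', 'intrinsics', 'extrinsics']
```

View pics/scene0.png

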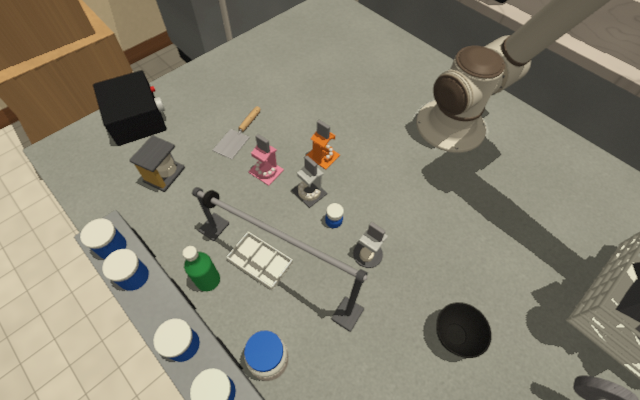

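View pics/top0.png

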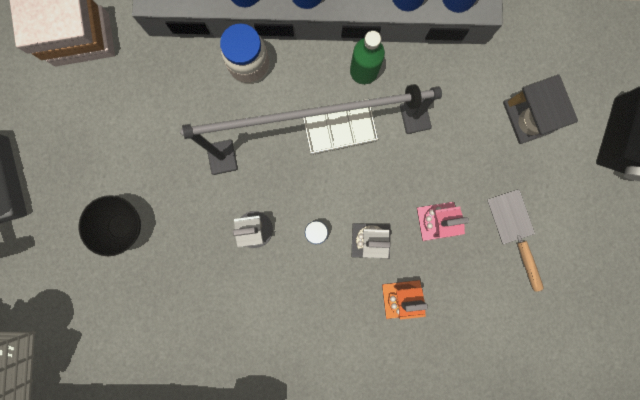

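Candidates for the arch carrier in the top view are the dark shelf with horseshoe (370,241), the disc carrier (248,230), the pink look-alike (442,222) and the orange look-alike (405,298). I choose (370,241), which is dark steel with a horseshoe. The high end of the bar is at (188,131), and the stop is at (414,97).

```bash
cat > h.py <<'E'
import numpy as np,cv2
def cloud(c,T=None):
    K=c['intrinsics'];Z=c['range_z'];v,u=np.mgrid[:Z.shape[0],:Z.shape[1]]
    P=np.stack([(u-K[0,2])/K[0,0]*Z,-(v-K[1,2])/K[1,1]*Z,-Z],-1)
    T=c['extrinsics'] if T is None else T
    P=P@T[:3,:3].T+T[:3,3]; P[Z==0]=np.nan
    return P
def rect(p):
    (c,s,a)=cv2.minAreaRect((p[:,:2]*1000).astype(np.float32)); return np.round(c,1),np.round(s,1),round(a,1)
E
python3 - <<'E'
from h import *
for n,boxes in(("top",dict(arch=(345,215,400,265),disc=(228,208,272,255))),("scene",dict(arch=(290,150,330,207),disc=(350,220,388,270)))):
    c=np.load(n+'0.npz');P=cloud(c)
    for k,(a,b,d,e) in boxes.items():
        q=P[b:e,a:d].reshape(-1,3);q=q[~np.isnan(q[:,0])]
        for lo,hi in((.12,.14),(.083,.1),(.003,.03)):
            m=q[(q[:,2]>lo)&(q[:,2]<hi)]
            if len(m)>5:print(n,k,lo,len(m),m.mean(0).round(4),rect(m))
    m=P[(P[...,2]>.13)&(P[...,2]<.27)&(P[...,0]>.5)&(P[...,0]<.8)&(abs(P[...,1])<.33)]
    d0=None
    for _ in range(5):
        o=np.median(m,0);l=cv2.fitLine(m.astype(np.float32),cv2.DIST_HUBER,0,.003,.003).ravel();d,o=l[:3],l[3:]
        e=m-o;e=np.linalg.norm(e-np.outer(e@d,d),axis=1);m=m[e<max(.008,np.percentile(e,80) if _<3 else 0)]
    d=d*np.sign(d[1]);t=(m-o)@d
    print(n,'bar',len(m),d.round(4),'slope',np.degrees(np.arcsin(d[2])),'yaw',np.degrees(np.arctan2(-d[0],d[1])),(o+t.min()*d).round(4),(o+t.max()*d).round(4),'mid',(o+d*(t.min()+t.max())/2).round(4),np.ptp(t))
t=cv2.imread('pics/top0.png')[205:275,335:410]
s=cv2.imread('pics/scene0.png')[150:215,285:335]
cv2.imwrite('pics/crop.png',np.hstack([cv2.resize(t,(450,420),interpolation=2),cv2.resize(s,(340,420),interpolation=2)]))
E
```

```text
top arch 0.12 139 [ 0.4574 -0.1113  0.1314] (array([ 457.2, -111.2]), array([ 9.8, 34.6]), 1.1)
top arch 0.083 463 [ 0.4589 -0.1102  0.0864] (array([ 457.9, -111.5]), array([48. , 43.8]), 0.7)
top arch 0.003 540 [ 0.4683 -0.1005  0.0097] (array([ 464.7, -115.3]), array([ 84.9, 104. ]), 4.6)
top disc 0.12 142 [0.4735 0.1084 0.1309] (array([473.5, 108.8]), array([ 9.9, 35.5]), 8.8)
top disc 0.083 439 [0.4745 0.1078 0.0863] (array([473.9, 109.3]), array([47.7, 44.4]), 8.4)
top disc 0.003 362 [0.4811 0.0976 0.0053] (array([473.5, 115.7]), array([83.4, 80.9]), 86.9)
top bar 2036 [-0.2285  0.9515  0.2059] slope 11.882133 yaw 13.501486 [ 0.7033 -0.2028  0.1627] [0.61   0.1856 0.2468] mid [ 0.6567 -0.0086  0.2048] 0.4082521523309589
scene arch 0.12 90 [ 0.4606 -0.1091  0.1295] (array([ 459.1, -110.8]), array([35.5, 10.6]), 88.5)
scene arch 0.083 209 [ 0.4667 -0.1076  0.0882] (array([ 459.6, -111.1]), array([45. , 47.5]), 88.3)
scene arch 0.003 840 [ 0.437  -0.1247  0.0111] (array([ 430.7, -142.4]), array([181.4, 103.8]), 45.9)
scene disc 0.12 117 [0.4763 0.1108 0.1299] (array([474.9, 109.9]), array([11.2, 36. ]), 8.5)
scene disc 0.083 256 [0.4846 0.1133 0.0881] (array([476.5, 110.1]), array([46.8, 43.8]), 9.1)
scene disc 0.003 549 [0.484  0.1121 0.0101] (array([458.5,  95.3]), array([128. ,  90.2]), 41.6)
scene bar 1267 [-0.228   0.9513  0.2073] slope 11.966552 yaw 13.480383 [ 0.7074 -0.2031  0.1633] [0.6138 0.1874 0.2484] mid [ 0.6606 -0.0078  0.2058] 0.41042707789248456
```

View pics/crop.png

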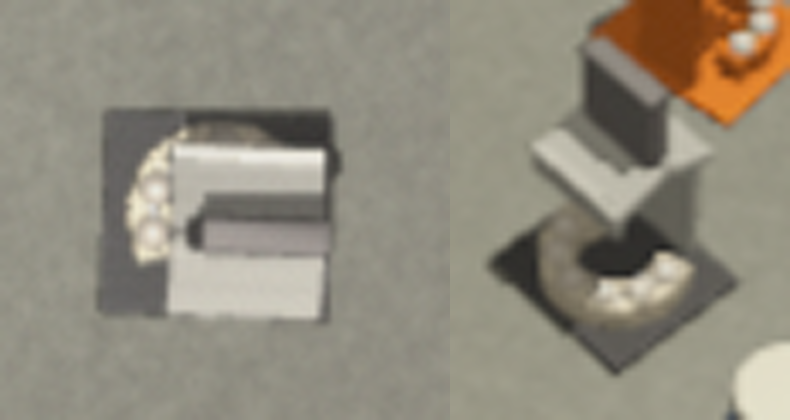

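The crop confirms it: dark shelf with a horseshoe arch, hook open away from the robot, yaw about 0. The hook is at (0.458, -0.111) and the bar middle at about (0.659, -0.008, 0.200), with yaw 13.5°. Moving above the carrier now.

Request:
play_rows([
  [[0.0157,-0.0463,0,0,0,-0.08,0],[0.0314,-0.0926,0,0,0,-0.16,0],[0.0471,-0.1389,0,0,0,-0.24,0],[0.0628,-0.1852,0,0,0,-0.32,0],[0.0785,-0.2315,0,0,0,-0.4,0]],
])

```text
time_s: 0.6
tcp_pos: [0.3009, 0.3504, 0.2222]
ee_rot: [[0.72, -0.694, -0.0], [-0.694, -0.72, -0.001], [0.0, 0.001, -1.0]]
wrist_force: [1.3, -0.2, -0.5]
gripper_width: 0.995
```

Request:
play_rows([
  [[0.0157,-0.0463,0,0,0,-0.08,0],[0.0314,-0.0926,0,0,0,-0.16,0],[0.0471,-0.1389,0,0,0,-0.24,0],[0.0628,-0.1852,0,0,0,-0.32,0],[0.0785,-0.2315,0,0,0,-0.4,0]],
])

```text
time_s: 1.1
tcp_pos: [0.3792, 0.1191, 0.2226]
ee_rot: [[0.394, -0.919, 0.0], [-0.919, -0.394, 0.0], [-0.0, -0.0, -1.0]]
wrist_force: [1.0, 0.5, -0.7]
gripper_width: 1.003
```

Request:
play_rows([
  [[0.0157,-0.0463,0,0,0,-0.08,0],[0.0314,-0.0926,0,0,0,-0.16,0],[0.0471,-0.1389,0,0,0,-0.24,0],[0.0628,-0.1852,0,0,0,-0.32,0],[0.0785,-0.2315,0,0,0,-0.4,0]],
])

```text
time_s: 1.6
tcp_pos: [0.4579, -0.1125, 0.2224]
ee_rot: [[0.003, -1.0, -0.0], [-1.0, -0.003, 0.0], [-0.0, 0.0, -1.0]]
wrist_force: [1.4, 1.2, 0.3]
gripper_width: 0.996
```

```bash
cat >> h.py <<'E'
def wristcloud(r):
    s=r.sense();c=r.capture('wrist');T=np.eye(4);T[:3,:3]=s['ee_rot'];T[:3,3]=s['tcp_pos']
    return s,c,cloud(c,T@c['mount'])
E
python3 - <<'E'
from station import r
from h import *
s,c,P=wristcloud(r);cv2.imwrite('pics/w1.png',c['image'][:,:,::-1])
print(s['time_s'],s['tcp_pos'].round(4) if hasattr(s['tcp_pos'],'round') else s['tcp_pos'],s['joints'],np.round(s['ee_rot'],3).tolist())
q=P[(abs(P[...,0]-.458)<.04)&(abs(P[...,1]+.111)<.04)]
for lo,hi in((.12,.14),(.083,.1)):
    m=q[(q[:,2]>lo)&(q[:,2]<hi)]
    if len(m)>5:print(lo,len(m),m.mean(0).round(4),rect(m),m[:,2].max())
E
```

```text
1.6 [ 0.4579 -0.1125  0.2224] [ 5.99571339e+00  6.94203525e+00 -2.01989226e+01 -1.35134771e-02
 -6.28615888e+01 -5.78940026e+00] [[0.003, -1.0, -0.0], [-1.0, -0.003, 0.0], [-0.0, 0.0, -1.0]]
0.12 567 [ 0.4586 -0.1108  0.1329] (array([ 458.8, -109.8]), array([ 9.8, 35.9]), 0.3) 0.13535445656896106
0.083 1853 [ 0.4597 -0.1113  0.0875] (array([ 459.1, -109.3]), array([44.5, 48.2]), 89.3) 0.09958860009243242
```

Request:
play_rows([
  [[0.001,0.002,-0.04,0,0,0,0],[0.001,0.002,-0.075,0,0,0,0],[0.001,0.002,-0.105,0,0,0,0],[0.001,0.002,-0.125,0,0,0,0],[0.001,0.002,-0.125,0,0,0,0]],
])

```text
time_s: 2.15
tcp_pos: [0.4562, -0.1085, 0.0947]
ee_rot: [[0.006, -1.0, -0.008], [-1.0, -0.006, -0.0], [0.0, 0.008, -1.0]]
wrist_force: [-0.1, 0.4, 0.8]
gripper_width: 0.998
```

Request:
play_rows([
  [[0,0,0,0,0,0,1],[0,0,0,0,0,0,1],[0,0,0,0,0,0,1],[0,0,0,0,0,0,1],[0,0,0,0,0,0,1]],
])

```text
time_s: 2.65
tcp_pos: [0.4592, -0.1084, 0.0982]
ee_rot: [[0.007, -1.0, 0.001], [-1.0, -0.007, 0.0], [-0.0, -0.001, -1.0]]
wrist_force: [-1.1, -0.3, 0.5]
gripper_width: 0.632
```

Request:
play_rows([
  [[0,0,0,0,0,0,1],[0,0,0,0,0,0,1],[0,0,0,0,0,0,1],[0,0,0,0,0,0,1],[0,0,0,0,0,0,1]],
])

```text
time_s: 3.15
tcp_pos: [0.4589, -0.1084, 0.0975]
ee_rot: [[0.007, -1.0, -0.0], [-1.0, -0.007, -0.0], [0.0, 0.0, -1.0]]
wrist_force: [-0.9, 0.2, -0.1]
gripper_width: 0.173
```

Request:
play_rows([
  [[0,0,0,0,0,0,1],[0,0,0,0,0,0,1],[0,0,0,0,0,0,1],[0,0,0.005,0,0,0,1],[0,0,0.015,0,0,0,1]],
])

```text
time_s: 3.65
tcp_pos: [0.4579, -0.1085, 0.1121]
ee_rot: [[0.007, -1.0, -0.003], [-1.0, -0.007, -0.0], [0.0, 0.003, -1.0]]
wrist_force: [0.8, 0.3, -3.0]
gripper_width: 0.114
```

Request:
play_rows([
  [[0,0,0.025,0,0,0,1],[0,0,0.06,0,0,0,1],[0,0,0.1,0,0,0,1],[0,0,0.135,0,0,0,1],[0,0,0.155,0,0,0,1]],
])

```text
time_s: 4.15
tcp_pos: [0.4598, -0.1086, 0.2717]
ee_rot: [[0.007, -1.0, 0.006], [-1.0, -0.007, -0.0], [0.0, -0.006, -1.0]]
wrist_force: [0.8, -0.1, -2.3]
gripper_width: 0.115
```

```bash
python3 - <<'E'
from station import r
import numpy as np
from scipy.spatial.transform import Rotation as Ro
R=Ro.from_euler('z',13.5,degrees=True)*Ro.from_euler('x',12,degrees=True)
print(R.as_rotvec(),R.as_matrix().round(3).tolist())
M=R.as_matrix();mid=np.array([.6587,-.0082,.2]);off=np.array([0,-.002,-.0175])
s=r.sense();t=s['tcp_pos'];print(t,s['joints'])
for x,y,z in((-.08,.09,.032),(0,.09,.032),(0,.09,0)):
    p=mid+M@(np.array([x,y,z])-off);print((x,y,z),p.round(4),(p-t).round(4))
E
```

```text
[0.20846825 0.02467384 0.23475594] [[0.972, -0.228, 0.049], [0.233, 0.951, -0.202], [0.0, 0.208, 0.978]]
[ 0.45982797 -0.10857377  0.27171405] [ 6.51582369e+00  4.74143079e+00 -1.54414954e+01  5.04477366e-02
 -6.94628661e+01 -6.11694589e+00]
(-0.08, 0.09, 0.032) [0.5623 0.0506 0.2675] [ 0.1025  0.1592 -0.0042]
(0, 0.09, 0.032) [0.6401 0.0693 0.2675] [ 0.1803  0.1779 -0.0042]
(0, 0.09, 0) [0.6385 0.0758 0.2362] [ 0.1787  0.1843 -0.0355]
```

Request:
play_rows([
  [[0.015,0.022,0,0.042,0.005,0.047,1],[0.043,0.066,-0.002,0.084,0.01,0.094,1],[0.071,0.11,-0.003,0.126,0.015,0.141,1],[0.095,0.147,-0.004,0.168,0.02,0.188,1],[0.1025,0.159,-0.004,0.208,0.025,0.235,1]],
])

```text
time_s: 4.65
tcp_pos: [0.563, 0.054, 0.2633]
ee_rot: [[0.24, -0.969, -0.05], [-0.948, -0.245, 0.204], [-0.21, -0.002, -0.978]]
wrist_force: [0.0, -0.7, -2.8]
gripper_width: 0.114
```

Request:
play_rows([
  [[0,0,0,0,0,0,1],[0,0,0,0,0,0,1],[0,0,0,0,0,0,1]],
])

```text
time_s: 4.95
tcp_pos: [0.5606, 0.0498, 0.264]
ee_rot: [[0.234, -0.971, -0.049], [-0.95, -0.239, 0.201], [-0.207, -0.001, -0.978]]
wrist_force: [-0.8, 0.1, -2.4]
gripper_width: 0.111
```

```bash
python3 - <<'E'
from station import r
from h import *
s,c,P=wristcloud(r);print(s['time_s'],s['tcp_pos'],np.round(s['ee_rot'],3).tolist(),s['wrist_force'])
a=r.capture('scene');np.savez('s1.npz',**a)
cv2.imwrite('pics/s1.png',np.hstack([cv2.resize(a['image'][140:340,180:420,::-1],(480,400),interpolation=2),cv2.resize(c['image'][:,:,::-1],(320,200)).repeat(1,0) if 0 else np.vstack([cv2.resize(c['image'][:,:,::-1],(320,200)),np.zeros((200,320,3),np.uint8)])]))
Q=cloud(a)
from h import rect
for n,X in(('w',P),('s',Q)):
    m=X[(X[...,2]>.19)&(X[...,2]<.27)&(X[...,0]>.6)&(X[...,0]<.68)&(X[...,1]>-.02)&(X[...,1]<.18)]
    for _ in range(4):
        if len(m)<20: break
        l=cv2.fitLine(m.astype(np.float32),cv2.DIST_HUBER,0,.003,.003).ravel();d,o=l[:3]*np.sign(l[1]),l[3:]
        e=m-o;e=np.linalg.norm(e-np.outer(e@d,d),axis=1);m=m[e<max(.008,np.percentile(e,80))]
    if len(m)>=20: print(n,len(m),d.round(4),'at y=.0774',(o+d*(.0774-o[1])/d[1]).round(4))
    # roof of held carrier
    dd=s['tcp_pos']; M=np.array([[.972,-.228,.049],[.233,.951,-.202],[0,.208,.978]])
    L=(X.reshape(-1,3)-dd)@M; 
    for lo,hi,nm in((-.02,-.002,'roof'),(.026,.045,'tabtop')):
        k=L[(abs(L[:,0])<.03)&(abs(L[:,1])<.03)&(L[:,2]>lo)&(L[:,2]<hi)]
        if len(k)>10:print(n,nm,len(k),k.mean(0).round(4),rect(k))
E
```

```text
4.95 [0.56058523 0.04976767 0.26395186] [[0.234, -0.971, -0.049], [-0.95, -0.239, 0.201], [-0.207, -0.001, -0.978]] [-0.75433746  0.06773357 -2.35099252]
w 3841 [-0.2282  0.9514  0.2068] at y=.0774 [0.6375 0.0774 0.2245]
w roof 2764 [ 0.0015 -0.0135 -0.0105] (array([ 1.1, -7.8]), array([48.5, 30.9]), 0.3)
w tabtop 1780 [ 0.0008 -0.0069  0.0344] (array([ 3.7, -2.2]), array([35.8, 27.2]), 69.3)
s 750 [-0.2268  0.9501  0.2144] at y=.0774 [0.6403 0.0774 0.2244]
s roof 340 [ 0.0101  0.0048 -0.0114] (array([0.3, 0.5]), array([40.6, 49.5]), 88.6)
s tabtop 43 [0.0105 0.0069 0.0324] (array([7.8, 6.6]), array([16.5, 36.4]), 53.0)
```

View pics/s1.png

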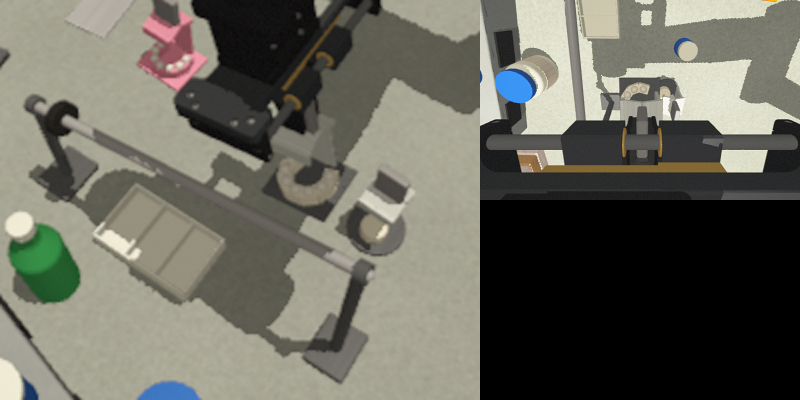

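Request:
play_rows([
  [[0.01,0.003,0.003,0,0,0,1],[0.028,0.007,0.003,0,0,0,1],[0.048,0.012,0.003,0,0,0,1],[0.068,0.017,0.003,0,0,0,1],[0.08,0.0195,0.003,0,0,0,1]],
])

```text
time_s: 5.55
tcp_pos: [0.6431, 0.0703, 0.2665]
ee_rot: [[0.235, -0.971, -0.048], [-0.95, -0.24, 0.202], [-0.207, -0.002, -0.978]]
wrist_force: [-0.3, 0.5, -2.4]
gripper_width: 0.111
```

Request:
play_rows([
  [[0,0,0,0,0,0,1],[0,0,0,0,0,0,1],[0,0,0,0,0,0,1]],
])

```text
time_s: 5.85
tcp_pos: [0.6409, 0.0699, 0.2668]
ee_rot: [[0.235, -0.971, -0.049], [-0.95, -0.24, 0.202], [-0.207, -0.001, -0.978]]
wrist_force: [-0.6, -0.2, -3.1]
gripper_width: 0.111
```

```bash
python3 - <<'E'
from station import r
from h import *
s=r.sense();print(s['tcp_pos'],s['wrist_force'])
M=np.array([[.972,-.228,.049],[.233,.951,-.202],[0,.208,.978]])
h=s['tcp_pos']+M@np.array([.0005,-.002,-.0175]);print('hook in bar',((h-[.6587,-.0082,.2])@M).round(4))
a=r.capture('scene');b=r.capture('top')
cv2.imwrite('pics/s2.png',np.hstack([cv2.resize(a['image'][180:300,270:390,::-1],(400,400),interpolation=2),cv2.resize(b['image'][80:180,170:270,::-1],(400,400),interpolation=2)]))
E
```

```text
[0.64088293 0.06987278 0.2668477 ] [-0.55220971 -0.17285441 -3.110884  ]
hook in bar [0.0014 0.0902 0.0312]
```

View pics/s2.png

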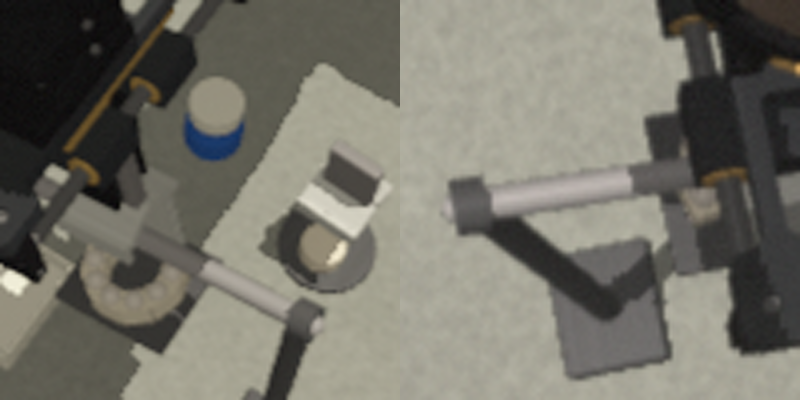

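Request:
play_rows([
  [[-0.0015,0.001,-0.006,0,0,0,1],[-0.002,0.003,-0.012,0,0,0,1],[-0.0025,0.004,-0.018,0,0,0,1],[-0.003,0.005,-0.023,0,0,0,1],[-0.003,0.0055,-0.027,0,0,0,1]],
])

```text
time_s: 6.45
tcp_pos: [0.6381, 0.0758, 0.2387]
ee_rot: [[0.235, -0.971, -0.05], [-0.949, -0.241, 0.201], [-0.208, -0.0, -0.978]]
wrist_force: [-0.3, -0.3, -2.9]
gripper_width: 0.111
```

Request:
play_rows([
  [[0,0,-0.001,0,0,0,1],[0,0,-0.001,0,0,0,1],[0,0,-0.002,0,0,0,1],[0,0,-0.002,0,0,0,1]],
])

```text
time_s: 6.85
tcp_pos: [0.6385, 0.0756, 0.2377]
ee_rot: [[0.235, -0.971, -0.049], [-0.95, -0.24, 0.202], [-0.207, -0.001, -0.978]]
wrist_force: [-0.5, 0.7, -2.4]
gripper_width: 0.113
```

Request:
play_rows([
  [[0,0,-0.001,0,0,0,1],[0,0,-0.001,0,0,0,1],[0,0,-0.002,0,0,0,1],[0,0,-0.002,0,0,0,1]],
])

```text
time_s: 7.25
tcp_pos: [0.6389, 0.0756, 0.236]
ee_rot: [[0.236, -0.971, -0.047], [-0.95, -0.24, 0.202], [-0.207, -0.003, -0.978]]
wrist_force: [0.8, 0.8, -1.1]
gripper_width: 0.115
```

Request:
play_rows([
  [[0,0,-0.0005,0,0,0,1],[0,0,-0.001,0,0,0,1],[0,0,-0.001,0,0,0,1]],
])

```text
time_s: 7.55
tcp_pos: [0.639, 0.0754, 0.2359]
ee_rot: [[0.236, -0.971, -0.046], [-0.95, -0.24, 0.202], [-0.207, -0.004, -0.978]]
wrist_force: [-0.1, -1.4, 3.0]
gripper_width: 0.113
```

Contact is made, with the wrist force going from -2.7 to +3 N. Releasing.

Request:
play_rows([
  [[0,0,0,0,0,0,0],[0,0,0,0,0,0,0],[0,0,0,0,0,0,0],[0,0,0,0,0,0,0],[0,0,0,0,0,0,0]],
])

```text
time_s: 8.05
tcp_pos: [0.6382, 0.0756, 0.2342]
ee_rot: [[0.235, -0.971, -0.049], [-0.949, -0.24, 0.202], [-0.208, -0.0, -0.978]]
wrist_force: [-0.3, -0.1, -0.8]
gripper_width: 0.478
```

Request:
play_rows([
  [[0,0,0,0,0,0,0],[0,0,0,0,0,0,0],[0,0,0,0,0,0,0],[0,0,0,0,0,0,0],[0,0,0,0,0,0,0]],
])

```text
time_s: 8.55
tcp_pos: [0.6384, 0.0756, 0.2346]
ee_rot: [[0.235, -0.971, -0.049], [-0.95, -0.24, 0.202], [-0.207, -0.001, -0.978]]
wrist_force: [0.2, 0.5, 0.2]
gripper_width: 0.937
```

```bash
python3 - <<'E'
from station import r
from h import *
s=r.sense();print(s['time_s'],s['tcp_pos'],s['wrist_force'],s['gripper_width'])
a=r.capture('scene');b=r.capture('top')
cv2.imwrite('pics/s3.png',np.hstack([cv2.resize(a['image'][150:310,180:380,::-1],(500,400),interpolation=2),cv2.resize(b['image'][60:180,350:440,::-1],(300,400),interpolation=2)]))
E
```

```text
8.55 [0.63835341 0.07555056 0.23455353] [0.18590078 0.46774323 0.17622022] 0.9365077320420788
```

View pics/s3.png

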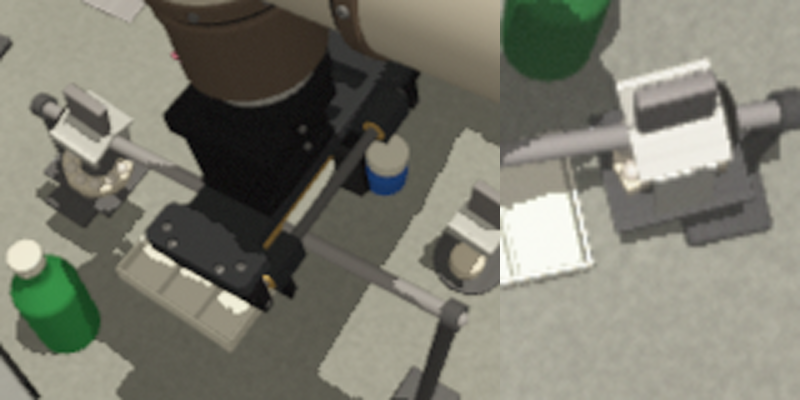

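The carrier slid to the stop by itself. I'll retreat upward and verify.

Request:
play_rows([
  [[0,0,0.01,0,0,0,0],[0,0,0.04,0,0,0,0],[0,0,0.075,0,0,0,0],[0,0,0.095,0,0,0,0],[0,0,0.1,0,0,0,0]],
])

```text
time_s: 9.15
tcp_pos: [0.6394, 0.0755, 0.3388]
ee_rot: [[0.237, -0.971, -0.042], [-0.949, -0.24, 0.203], [-0.207, -0.008, -0.978]]
wrist_force: [-0.2, -0.9, 0.6]
gripper_width: 0.997
```

Request:
play_rows([
  [[0,0,0,0,0,0,0],[0,0,0,0,0,0,0],[0,0,0,0,0,0,0],[0,0,0,0,0,0,0],[0,0,0,0,0,0,0]],
])

```text
time_s: 9.65
tcp_pos: [0.6382, 0.0755, 0.3337]
ee_rot: [[0.235, -0.971, -0.05], [-0.95, -0.24, 0.201], [-0.207, 0.0, -0.978]]
wrist_force: [-0.2, -0.7, 0.2]
gripper_width: 1.003
```

```bash
python3 - <<'E'
from station import r
from h import *
s=r.sense();print(s['time_s'],s['tcp_pos'],s['wrist_force'],s['gripper_width'])
M=np.array([[.972,-.228,.049],[.233,.951,-.202],[0,.208,.978]])
for n in('scene','top'):
  for k in range(2):
    a=r.capture(n);P=cloud(a);L=(P.reshape(-1,3)-[.6587,-.0082,.2])@M
    m=L[(abs(L[:,1]+.128)<.04)&(abs(L[:,0])<.03)&(L[:,2]>.04)&(L[:,2]<.06)]
    print(n,'tabtop in bar (expect z=.052)',len(m),m.mean(0).round(4),rect(m))
  d=P[(abs(P[...,0]-.474)<.04)&(abs(P[...,1]-.109)<.04)&(P[...,2]>.12)&(P[...,2]<.14)]
  if len(d)>5:print(n,'disc tab',len(d),d.mean(0).round(4),rect(d))
E
```

```text
9.65 [0.63822698 0.07554853 0.33371734] [-0.18299325 -0.72489556  0.20922826] 1.0025896441325854
scene tabtop in bar (expect z=.052) 122 [ 0.0044 -0.1146  0.052 ] (array([   3.7, -118.9]), array([ 9.8, 39.1]), 5.3)
scene tabtop in bar (expect z=.052) 120 [ 0.0043 -0.1146  0.0518] (array([   2.8, -119.2]), array([39.6,  9.8]), 89.6)
scene disc tab 117 [0.4764 0.1106 0.13  ] (array([474.7, 109.7]), array([12.4, 36. ]), 6.4)
top tabtop in bar (expect z=.052) 214 [-0.0007 -0.1167  0.0523] (array([   0.9, -119.8]), array([11.5, 39.9]), 1.9)
top tabtop in bar (expect z=.052) 208 [-0.0008 -0.1164  0.0522] (array([   0.9, -119.4]), array([11.2, 39.1]), 1.0)
top disc tab 142 [0.4735 0.1084 0.1311] (array([473.5, 108.8]), array([ 9.9, 35.5]), 8.9)
```

```bash
python3 -c "
from station import r
print(r.finish_job())"
```

```text
the job is handed in; nothing more can be done
None
```

I hung the arch carrier on the rail about 90 mm uphill of its middle. I let go there, and it slid down to the stop by itself. I then raised the open gripper clear and handed the job in at about 10 s.

**Carrier at rest:** It hangs by its hook against the collar. In the bar frame it measures x ≈ 0–4 mm, y ≈ -119 mm and z within about 1 mm. The y value is 9 mm uphill of the nominal -128 mm but inside the -146 to -108 mm limits. I put that down to my estimate of the bar's middle and the carrier's lean, but I didn't check it further. The two cameras differed by 2–5 mm in x. Repeat pictures showed no movement.

**Disc carrier:** It still stands where it was, within 1 mm of its starting position.

**Robot:** The wrist force read below 1 N at the end, so nothing is being touched.

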